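# Slide a dish carrier under a viewing hood

## Robot

A 6-joint arm with a two-finger parallel gripper is mounted at the origin on a cart in front of the work surface, level with it; the furniture and walls round the work are solid. World frame = base frame: x ahead of the robot, y to its left, z up, the work surface at z = 0. Lengths are in mm, angles in rad, forces in N, time in s.
With the tool pointing down it reaches from about 275 to 750 mm from the base axis. Payload 10.2 kg.
Tool frame: the origin (TCP) lies midway between the tips of the shut fingers; the grasp point (between the pads) lies 19 mm behind it; z points along the fingers, x is the direction in which the jaws open and shut, and the axes are right-handed (so a half turn about z gives the same grasp; the last joint's range is limited). The gripper opens to 85 mm and grips with 20 to 120 N. Pads are 22 mm wide; open, the fingers measure 114 mm over their backs; the gripper's body (76 mm by 85 mm) begins 54 mm behind the grasp point. The pads swing forward as they close: fully open they stand 13 mm farther back than shut.
Start: joints at [1.107, 0.313, 1.498, -0, 1.331, -0.223], TCP at [125.214, 509.855, 231.294] pointing down, gripper open.
Joint ranges: [-2.94, 2.94], [-0.97, 2.17], [0.19, 2.56], [-1.23, 4.37], [0.02, 3.11], [-2.88, 2.88]. Speed limits (rad/s): [2.39, 2.39, 3.01, 3.14, 3.14, 3.14].

## Interface

Orientations are given as [roll, pitch, yaw] about the fixed x, y, z axes, in that order (R = Rz(yaw) Ry(pitch) Rx(roll)).
In Python, from rig import ctrl gives the robot as it stands. Calls block until the motion is done:
- ctrl.move_ptp(position, orientation): joint-space move of the TCP to a pose.
- ctrl.movel(position, rotation=None, feed=150, f_stop=None): straight line of the TCP; rotation=None keeps the orientation; feed is the mean speed in mm/s. With f_stop (N) it stops when the force on the tool has changed by that much, and returns True; else False.
- ctrl.goto_joints(angles): joint-space move.
- ctrl.set_gripper(opening, strength=None): finger opening in mm; strength is the grip in N (None keeps the last); returns when the fingers have stopped.
- ctrl.pause(seconds).
- ctrl.ik(position, orientation): joint angles nearest the present ones, or None.
- ctrl.read_camera(name): name is "scene" or "top" or "wrist"; returns a dict with "color" (384x512x3 uint8, red, green, blue), "range_z" (384x512 float32, mm along the optical axis (not along the pixel's ray), 0 where there is no reading), "intrinsics" (3x3 intrinsics, pixels), "eye" and "attitude" of the camera in the world. Camera axes: x right, y down, z forward; pixel columns grow to the right and rows downward; lengths in mm; the calibration is good to about 2 mm. A picture is of the moment at which its call begins.
A pose or a line that the arm cannot do raises ctrl.PlanningError and nothing moves.
- ctrl.sign_off(): hands the job in, once; it reports no verdict.
Trained networks look in the newest picture that a camera, given by its name, has taken for a name from the list of things; names that differ only in an ending like _2 or _b are one class to them, and where a whole thing is asked for, a point or a joint stands for the part that bears it (a point fixed in the world has none). Each returns a list of dicts, best first, with "p" (0 to 1); they miss things now and then, are a little off and sometimes report something else, mostly with a low value. They report only what shows in the picture. A call takes as long as a camera call. They do not tell look-alikes from the thing itself.
- ctrl.spot_in(camera, target): "rect" ([left, top, width, height] in pixels, round what is visible of it).
- ctrl.place_of(camera, target): "xy" ([column, row] in pixels: a listed point, or the origin of a listed thing).
Readings, each from a call of its own:
- ctrl.read_time(): time.
- ctrl.read_q(): joint angles.
- ctrl.read_joint_velocities(): joint speeds.
- ctrl.read_tau(): joint torques, N m.
- ctrl.read_ee_pos(): TCP position.
- ctrl.read_ee_rot(): TCP orientation.
- ctrl.read_wrist_force(): force on the tool from outside, world axes, zero at the start.
- ctrl.read_ft_torque(): the same for the moment, N m.
- ctrl.read_gripper_width(): finger opening in mm.
Only numpy, scipy, OpenCV 4.12 (cv2) and the standard library are available. Lean on these libraries where they do the work, as an engineer would, in place of code of your own. Each camera call takes 0.05 s, during which the arm holds its last target.

## Task

Set the petri dish, lid up, in the round pocket of the flat carrier. Then slide the carrier, pocket end first, through the front opening of the low viewing hood until it reaches the back, and shift it sideways to the left behind the gate block until it stops, so that the dish is centred under the viewing port; leave it lying flat there with the dish in its pocket. Keep the dish level all the way and leave the other things on the bench where they are.

Things in the scene. Friction and masses are not known exactly. Their poses are not given: they have to be found in the camera images.
- petri_dish: Round lidded petri dish, 62 mm across and 13 mm high (58 mm across where the fingers meet it, solid to 12 mm), 30 g, loose on the bench. Origin: centre of its underside, z up.
- carrier: Flat grey plastic paddle, loose, 0.12 kg. Head: square plate 80 x 80 mm, 8 mm thick, with a round pocket in its top. From the head's -x edge a neck 24 mm wide, 8 mm thick runs to x = -133 mm and carries an upright grip. Origin: underside of the head's centre; x from the grip towards the head, y left, z up.
- pocket (a point): Centre of the floor of the carrier's round pocket, 4 mm above the carrier's underside; axes as the carrier's. The pocket is 67 mm wide and 4 mm deep; the dish in it stands 9 mm proud of the head's top.
- grip (a point): Point in the carrier's black upright grip, 115 mm behind the pocket centre (carrier -x) and 45 mm above its underside. The grip is a fin 12 mm thick (carrier y), 30 mm long (carrier x), its top 62 mm above the underside; free on both sides.
- hood: Low aluminium viewing hood screwed to the bench, open at the front. Origin on the bench straight below the viewing port's centre; x from the open front to the back, y left, z up. The roof covers x -58 to 54 mm, y -84 to 54 mm, underside 32 mm and top 38 mm above the bench, with a black ring to 42 mm round the 50 mm port. No floor: the carrier lies on the bench.
- port (a point): The same point as the hood's origin, same axes; the pocket centre belongs above it. Inside faces of the hood: back stop at x = 42 mm, left wall at y = 42 mm, right wall at y = -72 mm (walls 32 mm high). The carrier's neck and grip stay outside.
- gate (a point): Bench-level middle of the hood's front opening (hood x = -52, y = -26 mm), axes as the hood's. The opening is 92 mm wide (hood y -72 to 20 mm); to its left stands a gate block (hood x -58 to -46, y 20 to 42 mm). The 80 mm head enters along this centre line; once at the back stop it can be shifted 26 mm left behind the block, with 8 mm of play in x there.
- marker: Marker pen 135 mm long, 17 mm thick, lying along its y; leave alone.
- control_pos: Small white dropper bottle 25 mm across, 57 mm high; leave alone. Origin: centre of underside.
- reagent_white: White bottle with black cap, 48 mm across, 92 mm high; leave alone. Origin: centre of underside.
- test_cassette_1: Flat white test cassette 20 x 70 x 5 mm, lying along its y; leave alone.
Mind the look-alikes: they are no part of the job. Leave any turquoise look-alike of the petri_dish alone.

How it is judged:
By the outcome, as a careful person would: the job done as asked, in the order asked, and still so for the second after the job is handed in, with the robot touching nothing.
It also fails if it takes over 64 s, if anything falls off the work surface, if the arm or the gripper's body presses on something with over 40 N, if the wrist force passes 120 N, or if a joint passes its speed limit or range.

## Working session

There is one attempt and no reset: what is moved stays moved. The work goes in short steps, each a Python script; the robot and the scene stay as the last script left them, time stands still between calls to the robot, and variables do not carry over. Pictures are saved under pics/ and viewed, and the job is handed in when it is done.

```bash
ls; mkdir -p pics; cat > h.py <<'E'
import numpy as np, cv2
from rig import ctrl
def save(n,im): cv2.imwrite('pics/'+n,im[:,:,::-1])
def att(c):
    a=np.array(c['attitude'],float)
    if a.shape==(3,3): return a
    from scipy.spatial.transform import Rotation as R
    return R.from_euler('xyz',a).as_matrix() if a.size==3 else R.from_quat(a).as_matrix()
def proj(c,p):
    q=att(c).T@(np.array(p,float)-c['eye']); u=np.array(c['intrinsics'])@q; return u[:2]/u[2]
def ray(c,uv,z):
    d=att(c)@(np.linalg.inv(c['intrinsics'])@np.array([uv[0],uv[1],1.])); e=np.array(c['eye'],float)
    return e+d*(z-e[2])/d[2]
def cloud(c):
    h,w=c['range_z'].shape; v,u=np.mgrid[:h,:w]; Z=c['range_z']; 
    P=np.stack([u*Z,v*Z,Z],-1)@np.linalg.inv(c['intrinsics']).T@att(c).T+np.array(c['eye']); P[Z==0]=np.nan; return P
E
python3 - <<'E'
from h import *
for n in ['top','scene']:
    c=ctrl.read_camera(n); save(n+'0.png',c['color']); print(n,c['eye'],c['attitude'])
    np.savez('/tmp/'+n,**c)
    zs=dict(petri_dish=0,carrier=0,pocket=4,grip=45,hood=0,port=0,gate=0,marker=8,control_pos=0,reagent_white=0,test_cassette_1=0)
    for t in zs:
        for d in ctrl.place_of(n,t)[:3]:
            if d['p']>.2: print(t,round(d['p'],2),np.round(d['xy']),np.round(ray(c,d['xy'],zs[t])))
print(ctrl.read_time(),ctrl.read_ee_rot())
E
```

```text
pics
top [ 279.44569298  250.37606094 1354.73439896] [-2.94126774e+00 -1.44291504e-03 -1.56512431e+00]
petri_dish 0.85 [338. 216.] [493.  16.   0.]
petri_dish 0.7 [266. 262.] [364. 216.   0.]
petri_dish 0.54 [357. 186.] [581. -42.   0.]
carrier 0.74 [210. 199.] [538. 376.   0.]
pocket 0.79 [208. 202.] [530. 382.   4.]
grip 0.98 [238. 223.] [465. 295.  45.]
hood 0.9 [297. 152.] [679. 127.  -0.]
hood 0.64 [339. 219.] [485.  12.   0.]
port 0.79 [301. 152.] [678. 116.   0.]
marker 0.51 [185. 266.] [350. 439.   8.]
control_pos 0.39 [249. 152.] [677. 266.   0.]
reagent_white 0.83 [217. 136.] [725. 361.   0.]
reagent_white 0.45 [158. 201.] [532. 523.   0.]
test_cassette_1 0.65 [158. 198.] [542. 524.   0.]
scene [201.67671843 820.09266887 752.89119369] [-2.3770371   0.00450515 -2.64302189]
petri_dish 0.84 [300. 160.] [493.  17.   0.]
petri_dish 0.62 [183. 288.] [546. 518.   0.]
petri_dish 0.59 [319. 220.] [359. 201.   0.]
carrier 0.62 [224. 244.] [528. 377.   0.]
carrier 0.32 [162. 210.] [724. 363.   0.]
pocket 0.68 [222. 246.] [530. 386.   4.]
grip 0.7 [262. 217.] [470. 293.  45.]
grip 0.28 [224. 246.] [506. 408.  45.]
hood 0.59 [226. 156.] [688. 107.   0.]
port 0.82 [225. 158.] [687. 114.   0.]
gate 0.62 [243. 161.] [636.  99.   0.]
control_pos 0.52 [200. 194.] [671. 267.   0.]
reagent_white 0.83 [163. 209.] [724. 356.   0.]
test_cassette_1 0.57 [182. 290.] [544. 523.   0.]
1.2 [-3.14158481e+00  1.98810535e-06  1.32996598e+00]
```

```bash
python3 - <<'E'
from h import *
c=dict(np.load('/tmp/top.npz')); im=c['color'][110:290,130:390]; save('t1.png',cv2.resize(im,None,fx=3,fy=3,interpolation=cv2.INTER_CUBIC))
c=dict(np.load('/tmp/scene.npz')); im=c['color'][100:320,110:360]; save('s1.png',cv2.resize(im,None,fx=2.7,fy=2.7,interpolation=cv2.INTER_CUBIC))
E
```

```text
(no output)
```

View pics/t1.png

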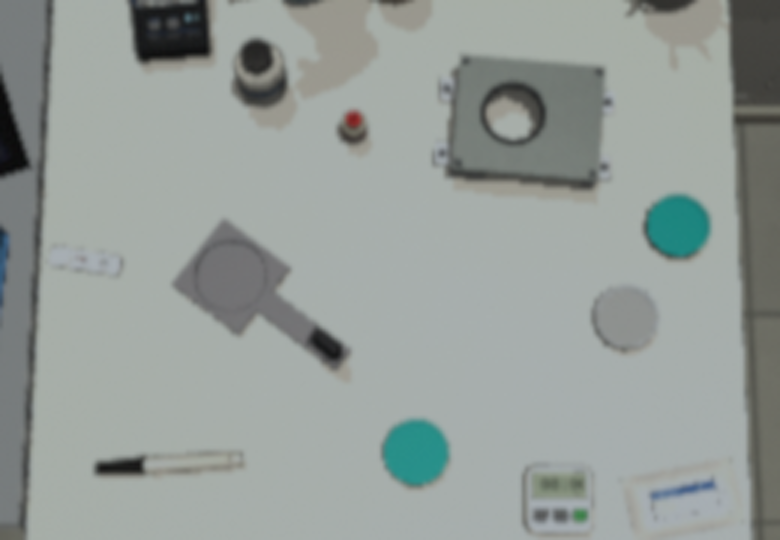

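View pics/s1.png

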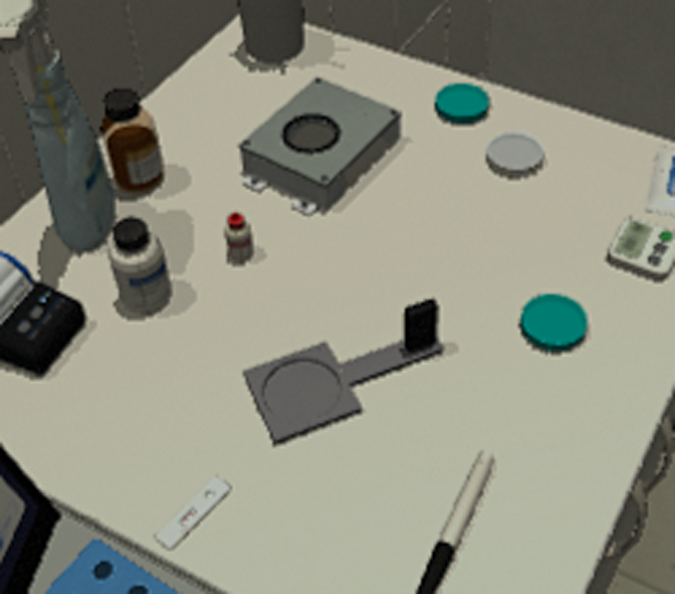

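Candidates for petri_dish (top camera pixels): grey disc (338,216), turquoise (357,186), turquoise (268,262). I'll take the grey one, since the turquoise discs are the look-alikes. Next I'll measure from depth.

```bash
python3 - <<'E'
from h import *
for n in ['top','scene']:
    c=dict(np.load(f'/tmp/{n}.npz')); P=cloud(c); 
    def m(x0,x1,y0,y1,z0,z1):
        k=(P[...,0]>x0)&(P[...,0]<x1)&(P[...,1]>y0)&(P[...,1]<y1)&(P[...,2]>z0)&(P[...,2]<z1)
        return P[k]
    for nm,b in dict(bench=(400,480,100,200,-20,20),dish=(455,530,-25,60,7,25),hood=(600,780,20,210,33,46),head=(470,600,320,440,2.5,16),fin=(430,500,260,325,30,75)).items():
        q=m(*b); 
        print(n,nm,len(q),np.round(np.median(q,0),1),[np.round(x,1) for x in cv2.minAreaRect(q[:,:2].astype(np.float32))])
c=dict(np.load('/tmp/top.npz'));save('d1.png',cv2.resize(c['color'][170:280,240:380],None,fx=5,fy=5,interpolation=cv2.INTER_CUBIC))
E
```

```text
top bench 989 [438.8 150.   -1.6] [array([440.7, 149.1]), array([98.1, 78.4]), np.float64(90.0)]
top dish 365 [491.1  15.8  11.9] [array([491.6,  15.9]), array([58.7, 59.3]), np.float64(44.4)]
top hood 1470 [673.5  97.5  37.1] [array([677.3, 106.4]), array([138.2, 114.6]), np.float64(85.1)]
top head 693 [524.5 379.2   5.6] [array([533.5, 380.2]), array([127. , 117.5]), np.float64(0.2)]
top fin 61 [459.8 294.2  58.7] [array([461.2, 294.1]), array([30.9, 12.9]), np.float64(51.9)]
scene bench 837 [ 4.396e+02  1.521e+02 -2.000e-01] [array([440., 150.]), array([79.9, 99.9]), np.float64(0.0)]
scene dish 264 [491.4  16.7  12.7] [array([492.2,  13.9]), array([58.8, 61.5]), np.float64(5.6)]
scene hood 1170 [672.3 105.2  37.9] [array([677.9, 104.5]), array([141.5, 114.7]), np.float64(85.4)]
scene head 1095 [524.7 379.7   6.1] [array([529.4, 383.9]), array([135. , 113.1]), np.float64(8.7)]
scene fin 146 [460.3 296.   53.2] [array([461.6, 292.6]), array([30.6, 15.1]), np.float64(56.3)]
```

View pics/d1.png

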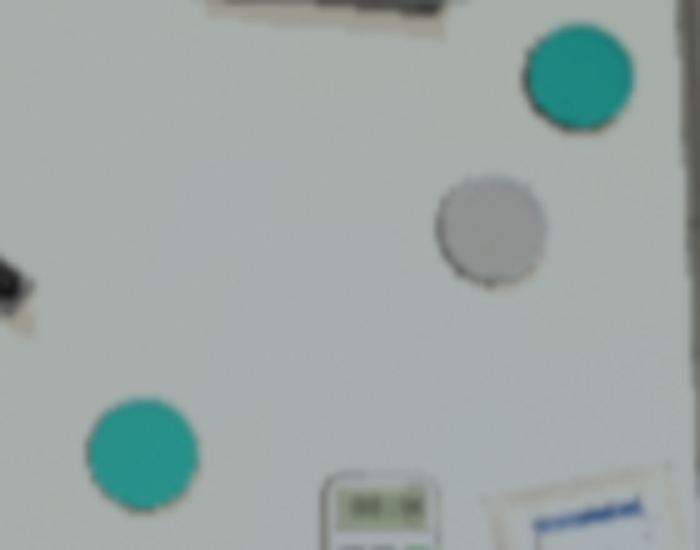

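```bash
python3 - <<'E'
from h import *
c=ctrl.read_camera('wrist')
ctrl.move_ptp([500,370,240],[np.pi,0,0.95])
c=ctrl.read_camera('wrist'); np.savez('/tmp/w1',**c); save('w1.png',c['color'])
for t,z in [('pocket',4),('grip',45),('carrier',0)]:
    for d in ctrl.place_of('wrist',t)[:2]: print(t,round(d['p'],2),np.round(d['xy']),np.round(ray(c,d['xy'],z),1))
ctrl.move_ptp([470,16,200],[np.pi,0,0.95])
c=ctrl.read_camera('wrist'); np.savez('/tmp/w2',**c); save('w2.png',c['color'])
for t,z in [('petri_dish',0)]:
    for d in ctrl.place_of('wrist',t)[:2]: print(t,round(d['p'],2),np.round(d['xy']),np.round(ray(c,d['xy'],z),1))
print(c['eye'],ctrl.read_ee_pos(),ctrl.read_time())
a=cv2.resize(cv2.hconcat([cv2.imread('pics/w1.png'),cv2.imread('pics/w2.png')]),(800,300)); cv2.imwrite('pics/w12.png',a)
E
```

```text
pocket 0.56 [ 67. 301.] [498.1  16.1   4. ]
grip 0.8 [184. 187.] [460.6 291.8  45. ]
petri_dish 0.95 [271. 266.] [584.5 -38.1   0. ]
[416.63360141  55.10644423 342.37516584] [470.30965172  16.75603827 200.05783372] 4.375
```

View pics/w12.png

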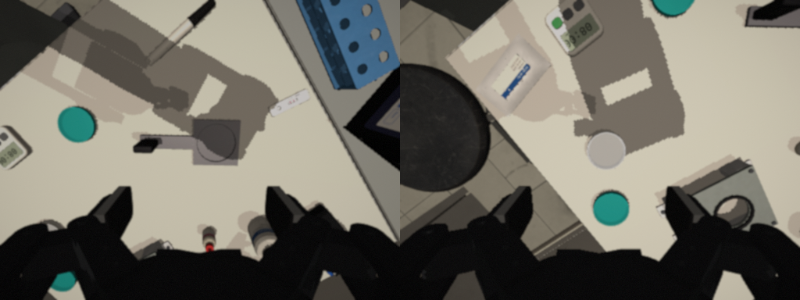

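```bash
python3 - <<'E'
from h import *
from scipy.optimize import minimize
def box(P,x0,x1,y0,y1,z0,z1):
    k=(P[...,0]>x0)&(P[...,0]<x1)&(P[...,1]>y0)&(P[...,1]<y1)&(P[...,2]>z0)&(P[...,2]<z1); return k
def load(f): c=dict(np.load(f)); return c,cloud(c)
c,P=load('/tmp/w2.npz'); print('bench',np.nanmedian(P[box(P,530,570,40,80,-20,20)],0))
q=P[box(P,450,530,-25,60,7,25)]; print('dish',np.median(q,0),cv2.minEnclosingCircle(q[:,:2].astype(np.float32)),q[:,:2].mean(0))
q=P[box(P,600,780,20,210,34,46)]; print('hood',cv2.minAreaRect(q[:,:2].astype(np.float32)))
c,P=load('/tmp/w1.npz'); b=P[box(P,560,600,280,320,-20,20)]; print('bench',np.median(b,0))
k=box(P,465,600,315,445,2.5,16)
q=P[k]; a=np.radians(54)
print(len(q))
# plan-view raster of the head at z~8 : show outline in carrier-ish frame
u=np.array([np.cos(a),np.sin(a)]);v=np.array([-u[1],u[0]])
# head from grey colour: rectify w1,top,scene image onto plane z=8
for n in ['w1','top','scene']:
    c,_=load(f'/tmp/{n}.npz')
    def rect(x0,y0,W,H,z,s):
        # image: col = y decreasing, row = x decreasing (like top)
        xs=x0-np.arange(H)/s; ys=y0-np.arange(W)/s
        X,Y=np.meshgrid(xs,ys,indexing='ij'); pts=np.stack([X,Y,np.full_like(X,z)],-1).reshape(-1,3)
        q=(pts-c['eye'])@att(c); uv=q@np.array(c['intrinsics']).T; uv=uv[:,:2]/uv[:,2:]
        return cv2.remap(c['color'],uv[:,0].reshape(H,W).astype(np.float32),uv[:,1].reshape(H,W).astype(np.float32),cv2.INTER_LINEAR)
    r=rect(600,450,380,400,8,2)
    # draw guess
    save(f'r_{n}.png',r)
ims=[cv2.imread(f'pics/r_{n}.png')[:, :266] for n in ['w1','top','scene']]
cv2.imwrite('pics/r.png',cv2.hconcat(ims))
E
```

```text
bench [549.68870893  60.36189833  -0.80855238]
dish [492.87345456  14.5401909   12.78627398] ((493.74993896484375, 13.771699905395508), 30.633792877197266) [493.05122116  14.37706469]
hood ((680.8281860351562, 126.45903015136719), (95.8912353515625, 113.64424896240234), 85.238525390625)
bench [579.66971513 300.1303088   -0.76007735]
3917
```

View pics/r.png

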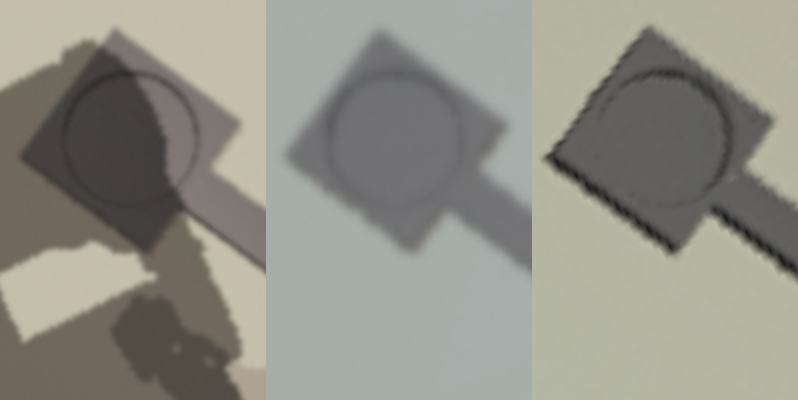

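Wrist image: the carrier head is at about (275,183) full-res and the grey dish at (262,191), between the two turquoise ones. The views agree: pocket ≈(530,384.5), carrier heading ≈53.5°, dish ≈(492.3,15). I'll gauge the fingertip depth first, then pick.

```bash
python3 - <<'E'
from h import *
O=[np.pi,0,0.95]
ctrl.set_gripper(58,20)
ctrl.move_ptp([430,80,35],O)
print(ctrl.read_gripper_width())
s=ctrl.movel([430,80,-12],feed=25,f_stop=3); z=ctrl.read_ee_pos()[2]; print('touch',s,z)
ctrl.movel([430,80,40])
ctrl.set_gripper(85)
zt=z+5.5
ctrl.move_ptp([492.3,15,60],O)
print(ctrl.movel([492.3,15,zt],feed=60,f_stop=8),ctrl.read_ee_pos(),zt)
ctrl.set_gripper(40,25); print('w',ctrl.read_gripper_width())
p=ctrl.read_ee_pos(); ctrl.movel([p[0],p[1],70],feed=60)
print('w',ctrl.read_gripper_width(),ctrl.read_wrist_force(),ctrl.read_time())
c=ctrl.read_camera('scene'); save('s2.png',cv2.resize(c['color'][60:260,180:400],None,fx=3,fy=3))
E
```

```text
57.77595116313809
touch True -4.594848038562648
False [492.55726324  14.95101882   1.23698131] 0.905151961437352
w 56.345788986972714
w 56.40072837519685 [ 0.56188703  0.01852415 -0.73587499] 11.0667
```

View pics/s2.png

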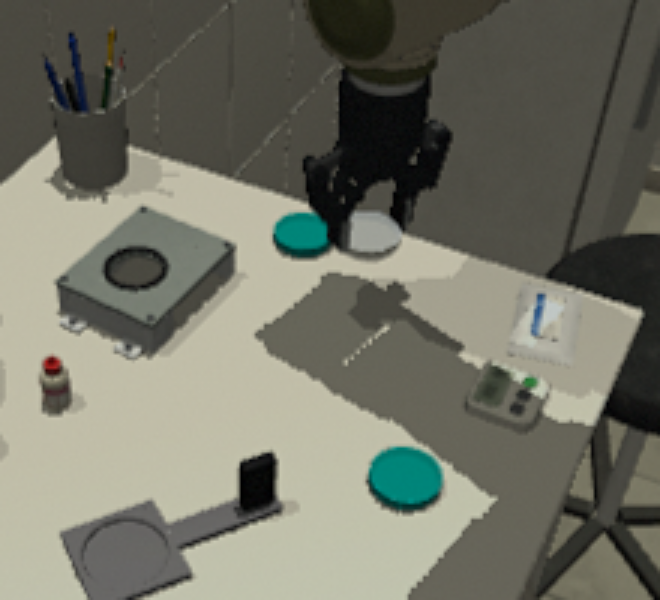

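Dish held level (scene crop, around (370,235)), and the turquoise discs haven't moved. Next I'll measure the held dish relative to the tool, over the pocket.

```bash
python3 - <<'E'
from h import *
O=[np.pi,0,0.95]
ctrl.movel([492.5,15,110])
ctrl.move_ptp([530,384.5,60],O)
p=ctrl.read_ee_pos();print(p,ctrl.read_time())
for n in ['wrist','scene','top']:
    c=ctrl.read_camera(n); np.savez(f'/tmp/{n}3',**c); P=cloud(c)
    k=(abs(P[...,0]-p[0])<50)&(abs(P[...,1]-p[1])<50)&(abs(P[...,2]-70)<8)
    col=c['color'].astype(int).sum(-1)
    save(f'x_{n}.png',c['color'])
    k&=col>250
    q=P[k]; print(n,len(q))
    if len(q)>20: print(np.median(q,0),cv2.minEnclosingCircle(q[:,:2].astype(np.float32)))
a=cv2.hconcat([cv2.imread('pics/x_wrist.png'),cv2.imread('pics/x_scene.png')[100:356,150:406].repeat(2,0).repeat(2,1)[:384]]); cv2.imwrite('pics/x.png',cv2.resize(a,(800,300)))
E
```

```text
[530.6302041  383.32412793  60.12563579] 12.9333
wrist 10407
[529.83918298 383.98984484  71.29443162] ((525.4881591796875, 387.40435791015625), 41.85639572143555)
scene 465
[528.431741   381.95711978  71.76620657] ((528.42578125, 384.23468017578125), 41.44139099121094)
top 0
```

View pics/x.png

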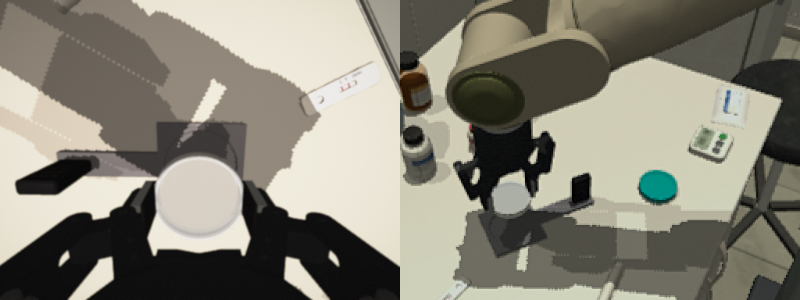

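```bash
python3 - <<'E'
from h import *
c=dict(np.load('/tmp/wrist3.npz')); P=cloud(c)
k=((abs(P[...,2]-71.5)<4)&(c['color'].astype(int).sum(-1)>330)).astype(np.uint8)
k=cv2.morphologyEx(k,cv2.MORPH_OPEN,np.ones((9,9),np.uint8))
n,l,s,ce=cv2.connectedComponentsWithStats(k); i=1+s[1:,4].argmax(); print(s[i])
cn,_=cv2.findContours((l==i).astype(np.uint8),cv2.RETR_EXTERNAL,cv2.CHAIN_APPROX_NONE); cn=max(cn,key=len)
h=cv2.convexHull(cn); e=cv2.fitEllipse(h); print(e, ray(c,e[0],71.9), ray(c,ce[i],71.9), P[l==i].mean(0))
w=np.array([ray(c,x[0],71.9)[:2] for x in h],np.float32); print(cv2.minEnclosingCircle(w))
print(ctrl.read_ee_pos())
E
```

```text
[ 198  199  113  109 9618]
((254.12152099609375, 253.27560424804688), (109.71709442138672, 117.0770492553711), 90.49877166748047) [530.16802019 383.6021973   71.9       ] [530.53490096 383.70137948  71.9       ] [531.11147113 383.28209834  71.31282907]
((531.5345458984375, 382.701171875), 30.428943634033203)
[530.67060848 383.41625908  60.35306707]
```

```bash
python3 - <<'E'
from h import *
t=np.array([530,384.4])
cmd=t.copy()
ctrl.movel([*cmd,25],feed=80); ctrl.pause(.2)
p=ctrl.read_ee_pos(); print(p); cmd=cmd+(t-p[:2])
ctrl.movel([*cmd,14],feed=40); ctrl.pause(.1); p=ctrl.read_ee_pos(); print(p)
s=ctrl.movel([*cmd,5.2],feed=20,f_stop=3); p=ctrl.read_ee_pos(); print(s,p,ctrl.read_wrist_force(),ctrl.read_time())
E
```

```text
[530.21740608 384.56009799  25.51295269]
[529.86577532 384.28727336  14.07028005]
True [529.67525192 384.18977525   5.52293878] [-0.27745463 -1.03111604  4.33709384] 14.8417
```

It stopped at 5.5 mm. The pocket floor should give about 5.2 and the rim about 9.2, so the dish is seated. Releasing and checking.

```bash
python3 - <<'E'
from h import *
ctrl.set_gripper(85)
p=ctrl.read_ee_pos(); ctrl.movel([p[0],p[1],90],feed=150)
# pre-grasp over grip, jaws along carrier y: yaw = 53.5+90 or 53.5-90
for y in [np.radians(143.5),np.radians(-36.5)]:
    print(y, ctrl.ik([461.6,292.1,26],[np.pi,0,y]), ctrl.ik([560,125,26],[np.pi,0,y-np.radians(58.3)]))
ctrl.move_ptp([430,250,150],[np.pi,0,np.radians(-36.5)])
c=ctrl.read_camera('scene'); save('s4.png',cv2.resize(c['color'][150:320,150:330],None,fx=3.3,fy=3.3)); np.savez('/tmp/s4',**c)
P=cloud(c); q=P[(abs(P[...,0]-530)<60)&(abs(P[...,1]-384)<60)&(abs(P[...,2]-17)<5)]; print(np.median(q,0), cv2.minEnclosingCircle(q[:,:2].astype(np.float32)),q.std(0))
for t,z in [('pocket',4),('grip',45)]:
    for d in ctrl.place_of('scene',t)[:1]: print(t,round(d['p'],2),ray(c,d['xy'],z))
q=P[(abs(P[...,0]-461)<30)&(abs(P[...,1]-292)<30)&(abs(P[...,2]-60)<4)]; print(len(q),cv2.minAreaRect(q[:,:2].astype(np.float32)))
print(ctrl.read_time())
E
```

```text
2.504547476611863 [ 0.34964242  0.60542419  1.64755215  0.          0.88861631 -2.15490505] [ 1.55094901e-02  6.52335375e-01  1.55884333e+00 -4.44089210e-16
  9.30413944e-01 -1.47151103e+00]
-0.6370451769779303 [ 3.49642422e-01  6.05424192e-01  1.64755215e+00 -4.44089210e-16
  8.88616309e-01  9.86687599e-01] [ 1.55094901e-02  6.52335375e-01  1.55884333e+00 -4.44089210e-16
  9.30413944e-01  1.67008162e+00]
[529.40987948 384.22763473  16.9946875 ] ((530.4146728515625, 383.2892761230469), 31.547664642333984) [15.55618544 15.79635923  1.43800387]
pocket 0.66 [522.6200683  390.87057912   4.        ]
grip 0.74 [503.93089393 410.71666003  45.        ]
60 ((461.6600036621094, 292.5099182128906), (28.626996994018555, 12.021090507507324), 51.782501220703125)
17.3917
```

View pics/s4.png

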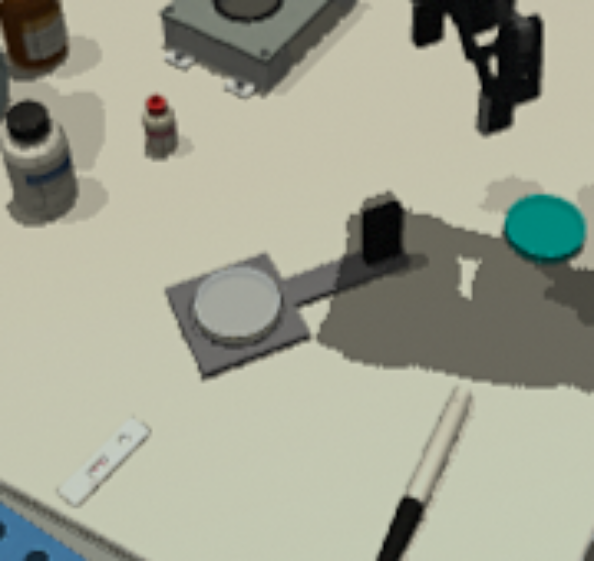

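Dish is flat in the pocket (crop (238,303), lid top z≈17). Gripping the fin next.

```bash
cat >> h.py <<'E'
YAW=np.radians(-4.8); HO=np.array([681.2,120.0])
def hw(x,y):
    c,s=np.cos(YAW),np.sin(YAW); return HO+np.array([c*x-s*y,s*x+c*y])
def toh(p):
    c,s=np.cos(YAW),np.sin(YAW); d=np.array(p[:2])-HO; return np.array([c*d[0]+s*d[1],-s*d[0]+c*d[1]])
E
python3 - <<'E'
from h import *
O=[np.pi,0,np.radians(-36.5)]
ctrl.set_gripper(50,60)
ctrl.move_ptp([461.6,292.2,90],O)
print(ctrl.movel([461.6,292.2,26],feed=80,f_stop=8),ctrl.read_ee_pos())
ctrl.set_gripper(5,60); ctrl.pause(.1)
p=ctrl.read_ee_pos(); print('w',ctrl.read_gripper_width(),p,ctrl.read_wrist_force())
O2=[np.pi,0,YAW-np.pi/2]
z=p[2]+.2
print(ctrl.movel([440,205,z],O2,feed=60,f_stop=25),ctrl.read_ee_pos(),ctrl.read_wrist_force())
g=hw(-233,-26)
print(ctrl.movel([*g,z],feed=80,f_stop=25),ctrl.read_ee_pos(),g,ctrl.read_ee_rot(),ctrl.read_wrist_force(),ctrl.read_time())
for n in ['scene','wrist','top']:
    c=ctrl.read_camera(n); save(f'e_{n}.png',c['color']); np.savez(f'/tmp/e_{n}',**c)
a=cv2.hconcat([cv2.imread('pics/e_scene.png'),cv2.imread('pics/e_wrist.png')]); cv2.imwrite('pics/e.png',cv2.resize(a,(800,300)))
E
```

```text
False [461.93153945 292.3165028   26.47412046]
w 11.57055910607535 [461.85816575 292.30075078  26.37683758] [ 0.0148749  -0.15892332  4.63046975]
False [439.71167335 204.89984456  26.35846181] [-1.08798106 -0.76264176  0.54994254]
False [446.79433008 113.90202105  26.58664312] [446.84153987 113.58812316] [-3.14158619e+00  5.11314452e-05 -1.65408575e+00] [ 0.6024082  -0.66401989 -1.16681525] 22.675
```

View pics/e.png

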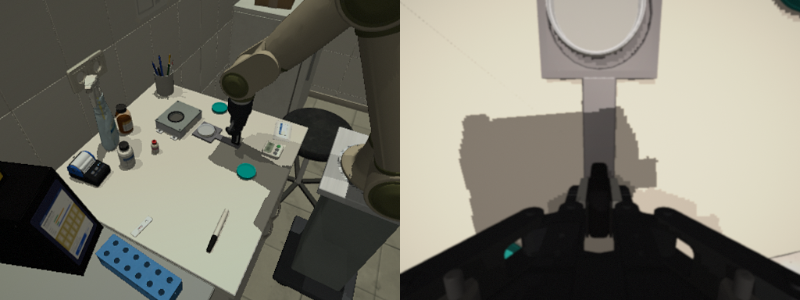

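```bash
python3 - <<'E'
from h import *
# rectified plan in hood frame at z=8 and 38; 2px/mm; row = -hood x, col=-hood y
outs=[]
for n in ['top','scene','wrist']:
    c=dict(np.load(f'/tmp/e_{n}.npz'))
    for z in ([8,38] if n!='wrist' else [8]):
        H,W=290,200; s=1.0
        hx=80-np.arange(H); hy=70-np.arange(W)*1.0
        X,Y=np.meshgrid(hx,hy,indexing='ij'); cs,sn=np.cos(YAW),np.sin(YAW)
        pts=np.stack([HO[0]+cs*X-sn*Y,HO[1]+sn*X+cs*Y,np.full_like(X,z,dtype=float)],-1).reshape(-1,3)
        q=(pts-c['eye'])@att(c)@np.array(c['intrinsics']).T; uv=(q[:,:2]/q[:,2:]).astype(np.float32)
        r=cv2.remap(c['color'],uv[:,0].reshape(H,W),uv[:,1].reshape(H,W),cv2.INTER_LINEAR)[:,:,::-1].copy()
        if z==38: cv2.rectangle(r,(70-54,80-54),(70+84,80+58),(0,0,255),1)
        else:
            cv2.rectangle(r,(96-40,80+118-40),(96+40,80+118+40),(0,255,0),1)
        outs.append(r)
a=cv2.hconcat(outs[:4]); cv2.imwrite('pics/plan.png',a); cv2.imwrite('pics/planw.png',cv2.resize(outs[4],None,fx=2,fy=2))
E
```

```text
(no output)
```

View pics/plan.png

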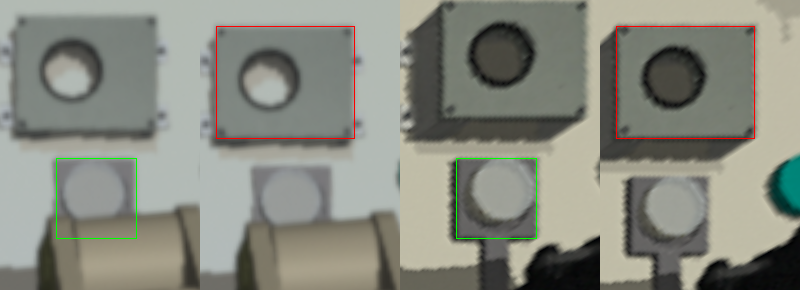

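The plan views show the head centred in front of the opening and the hood outline matching. The dish is at the left of the centre line as planned. Sliding in.

```bash
python3 - <<'E'
from h import *
p=ctrl.read_ee_pos(); z=26.5
g=hw(-150,-26); print(ctrl.movel([*g,z],feed=50,f_stop=12),toh(ctrl.read_ee_pos())+[115,0],ctrl.read_wrist_force())
g=hw(-108,-26); print(ctrl.movel([*g,z],feed=25,f_stop=6),toh(ctrl.read_ee_pos())+[115,0],ctrl.read_wrist_force(),ctrl.read_ee_pos(),ctrl.read_time())
c=ctrl.read_camera('scene'); save('i.png',cv2.resize(c['color'][80:230,150:350],None,fx=3.5,fy=3.5))
E
```

```text
False [-35.19403072 -25.95831166] [ 1.08941159 -0.2332947  -0.99250501]
True [  0.13746165 -25.99336684] [-1.8169233  -0.10190223  4.87351848] [564.56523186 103.70924504  26.39536938] 25.9167
```

View pics/i.png

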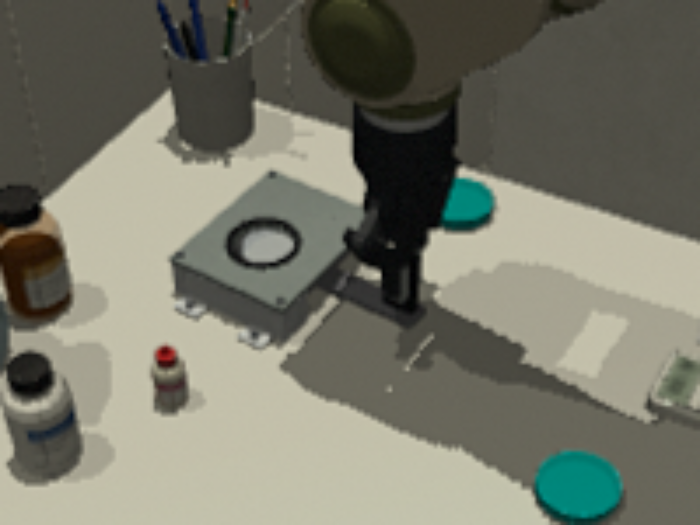

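```bash
python3 - <<'E'
from h import *
z=26.9
p=ctrl.read_ee_pos(); ctrl.movel([*p[:2],z],feed=10); print(ctrl.read_wrist_force())
g=hw(-107,-26); print(ctrl.movel([*g,z],feed=15,f_stop=8),toh(ctrl.read_ee_pos())+[115,0],ctrl.read_wrist_force(),ctrl.read_ee_pos(),ctrl.read_time())
E
```

```text
[-2.63599549 -0.24908111  0.28015099]
True [-2.05778222e-02 -2.59241912e+01] [-2.01808009  0.13040467  3.39890443] [564.41353512 103.79140248  26.4338705 ] 26.525
```

The back stop is reached: contact repeated at x≈0.1 in my frame, so my frame has about 2 mm of offset. I'll ease back 1.8 mm so it runs freely inside the 8 mm of play, then shift left.

```bash
python3 - <<'E'
from h import *
z=26.6; x=-115-1.6
g=hw(x,-26); ctrl.movel([*g,z],feed=15); print(toh(ctrl.read_ee_pos())+[115,0],ctrl.read_wrist_force())
g=hw(x,-6); print(ctrl.movel([*g,z],feed=30,f_stop=8),toh(ctrl.read_ee_pos())+[115,0],ctrl.read_wrist_force())
g=hw(x,8); print(ctrl.movel([*g,z],feed=15,f_stop=6),toh(ctrl.read_ee_pos())+[115,0],ctrl.read_wrist_force(),ctrl.read_ee_rot(),ctrl.read_time())
for n in ['scene','top']:
    c=ctrl.read_camera(n); np.savez(f'/tmp/f_{n}',**c)
    save(f'f_{n}.png',cv2.resize(c['color'][80:230,150:350] if n=='scene' else c['color'][110:230,250:390],None,fx=3.5,fy=3.5))
E
```

```text
[ -1.1691339  -26.01503276] [ 1.48201359 -1.08911246  1.12375479]
False [-1.54081693 -5.89260875] [-0.01350827 -0.68029156  3.06578807]
True [-1.62512871  1.06844294] [-2.89486393 -4.57583506  4.6277324 ] [ 3.13219583e+00 -2.04447552e-03 -1.65560722e+00] 28.1833
```

View pics/f_scene.png

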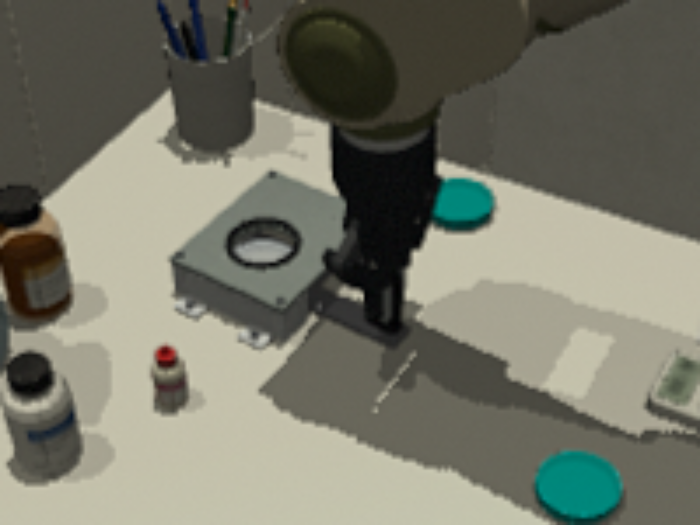

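View pics/f_top.png

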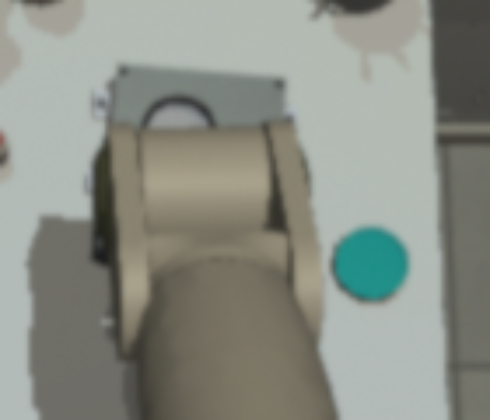

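It stopped against the left wall (y≈1 in my frame, true 2). Unloading, releasing, then checking from above.

```bash
python3 - <<'E'
from h import *
g=hw(-116.6,0.6); ctrl.movel([*g,26.7],[np.pi,0,YAW-np.pi/2],feed=10); ctrl.pause(.2); print(toh(ctrl.read_ee_pos())+[115,0],ctrl.read_wrist_force())
ctrl.set_gripper(35,20); p=ctrl.read_ee_pos()
ctrl.movel([p[0],p[1],120],feed=120)
ctrl.movel([p[0]-120,p[1]+40,220],feed=200)
for n in ['scene','top','wrist']:
    c=ctrl.read_camera(n); np.savez(f'/tmp/g_{n}',**c); save(f'g_{n}.png',c['color'])
print(ctrl.read_time())
outs=[]
for n in ['top','scene','wrist']:
    c=dict(np.load(f'/tmp/g_{n}.npz'))
    for z in [17,62]:
        s=2;H,W=260*s,130*s
        hx=70-np.arange(H)/s; hy=65-np.arange(W)/s
        X,Y=np.meshgrid(hx,hy,indexing='ij'); cs,sn=np.cos(YAW),np.sin(YAW)
        pts=np.stack([HO[0]+cs*X-sn*Y,HO[1]+sn*X+cs*Y,np.full_like(X,z,dtype=float)],-1).reshape(-1,3)
        q=(pts-c['eye'])@att(c)@np.array(c['intrinsics']).T; uv=(q[:,:2]/q[:,2:]).astype(np.float32)
        r=cv2.remap(c['color'],uv[:,0].reshape(H,W),uv[:,1].reshape(H,W),cv2.INTER_LINEAR)[:,:,::-1].copy()
        if z==17: cv2.circle(r,(65*s,70*s),31*s,(0,0,255),1)
        else: cv2.rectangle(r,((65-6)*s,(70+100)*s),((65+6)*s,(70+130)*s),(0,255,0),1)
        outs.append(r)
    P=cloud(c); q=P[(P[...,2]>50)&(P[...,2]<75)]; 
    h=np.array([toh(x) for x in q]) if len(q) else np.zeros((0,2))
    h=h[(abs(h[:,0]+115)<30)&(abs(h[:,1])<20)] if len(h) else h
    if len(h)>5: print(n,'fin',cv2.minAreaRect(h.astype(np.float32)))
    hh=(P[...,:2]-HO)@np.array([[cs,-sn],[sn,cs]]); k=(hh[...,0]**2+hh[...,1]**2<22**2)&(P[...,2]<25); print(n,k.sum(),np.nanmedian(P[k][:,2]),P[k][:,2].std())
cv2.imwrite('pics/fin1.png',cv2.hconcat(outs[:3])); cv2.imwrite('pics/fin2.png',cv2.hconcat(outs[3:]))
E
```

```text
[-1.77572983  0.58103969] [ 1.09832845 -4.03559269 -0.06623771]
31.1167
top 169 15.549454773004072 2.7461243583298605
scene fin ((-118.17435455322266, 0.8436250686645508), (14.105121612548828, 28.10015869140625), 88.96704864501953)
scene 39 17.049121591321978 1.409766062861245
wrist fin ((-116.36587524414062, 0.4500432014465332), (30.339689254760742, 12.311552047729492), 0.6409010291099548)
wrist 0 nan nan
  return np.nanmean(a, axis, out=out, keepdims=keepdims)
  ret = _var(a, axis=axis, dtype=dtype, out=out, ddof=ddof,
  arrmean = um.true_divide(arrmean, div, out=arrmean,
  ret = ret.dtype.type(ret / rcount)
```

View pics/fin1.png

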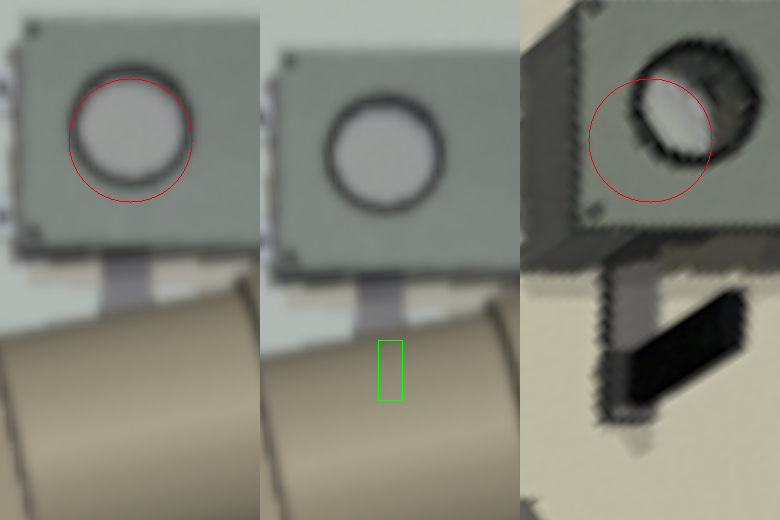

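View pics/fin2.png

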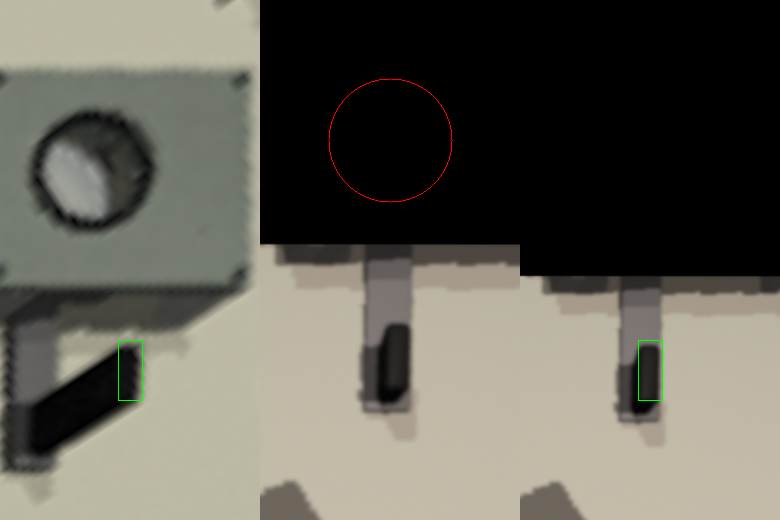

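View pics/g_scene.png

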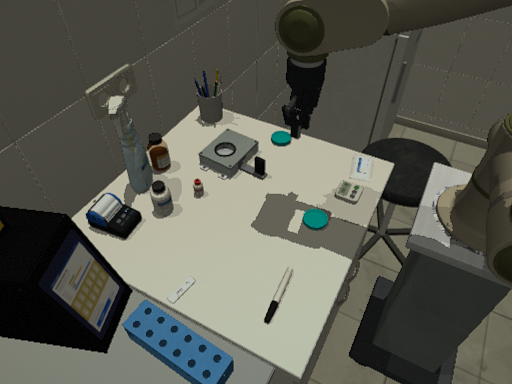

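Top view: the grey lid fills the port evenly. The fin is square to the hood (0.6°) at the expected place, the lid top reads z≈17, and the bench objects are where they were. Handing in.

```bash
python3 -c "
from rig import ctrl
print(ctrl.sign_off(), ctrl.read_time())"
```

```text
the job is handed in; nothing more can be done
the job is handed in; nothing more can be done
```

The job is done and handed in, at about 31 s of robot time. I set the grey dish in the carrier's pocket and gripped the fin. I then slid the carrier flat along the bench into the hood to the back stop, eased it about 1.7 mm off the stop, and shifted it left to the wall. I released it and moved the arm clear.

**What the last checks showed:**
- **Dish:** the lid fills the viewing port evenly from above. Its top reads z≈17 mm in the scene camera and 15.5 mm in the top camera (17 expected), so it is flat in its pocket.
- **Carrier:** it is square to the hood within about 1°. By my estimate the pocket centre is 1.5–2 mm left of the port's centre, where the wall stops it, and within about 1 mm front to back.
- **Other things:** the bottles, marker, cassette and both turquoise look-alikes show no visible shift in the last picture.

**What disagreed:**
- **Back stop:** contact came about 2 mm earlier than my camera-based hood position predicted. I treated that as calibration offset.
- **Fin position:** the scene and wrist cameras differ by about 2 mm.
- **Side force:** about 4 N remained on the gripper just before release, but the fin stayed in place afterwards.
- **Port view:** the wrist camera could not see the port in the final look, so the centring rests on the top camera and the contact points.

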